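# Unlatch the dust-screen gate and hook it back

## Robot

A 6-joint arm with a two-finger parallel gripper is mounted at the origin on the work surface. World frame = base frame: x ahead of the robot, y to its left, z up, the work surface at z = 0. Lengths are in mm, angles in rad, forces in N, time in s.
With the tool pointing down it reaches from about 400 to 925 mm from the base axis. Payload 12.5 kg.
Tool frame: the origin (TCP) lies on the centre line of the jaws, within the pads' length; the fingertips stand 19 mm ahead of it and the grasp point (between the pads) is the TCP; z points along the fingers, y is the line along which they close (so a half turn about z gives the same grasp; the last joint's range is limited). The gripper opens to 95 mm and grips with 3 to 60 N. Pads are 20 mm wide; open, the fingers measure 119 mm over their backs; the gripper's body (75 mm by 180 mm) begins 59 mm behind the grasp point.
Start: joints at [-0.106, 0.491, 1.559, -0, 1.092, -0.106], TCP at [625.016, 0.021, 233.661] pointing down, gripper open.
Joint ranges: [-3.1, 3.1], [-0.84, 2.19], [0.05, 2.79], [-1.13, 4.28], [0.06, 2.93], [-2.69, 2.69]. Speed limits (rad/s): [2.22, 2.22, 2.79, 3.14, 3.14, 3.14].

## Interface

Orientations are given as [roll, pitch, yaw] about the fixed x, y, z axes, in that order (R = Rz(yaw) Ry(pitch) Rx(roll)).
In Python, from cell import state, read_camera, job_done gives the robot as it stands.
- The arm moves only by the tool arm_command, never from a script. Its argument "deltas" is a list of rows, each an object of numbers: "dx", "dy", "dz": the shift along the world's x, y, z in m; "yaw": the turn about the world's z in degrees. In form: [{"dx": .., "dy": .., "dz": .., "yaw": ..}, ...]. A call has 1 to 20 rows; each row shifts and turns the commanded pose from where the row before left it; what a row does not reach is not made up. A row lasts 1/10 s, in which the tool goes at most 50 mm and 8.59 degrees, less where a joint would pass 70% of its speed; a pose out of reach is approached as far as the arm can. A call with a gripper value outside its range is refused whole. "gripper" is the finger opening in m, from 0 to 0.0951, set as the call begins (left out, the last holds). The fingers move at their own pace and stop on an object; the grip force is fixed at half the most. Time passes only in rows, so rows that do not move let the fingers close. It gives the time, the measured TCP pose, the force, the opening and the grip force at its end, in the units of the state.
- state(): the state, without advancing time (a new reading comes with each control period).
- read_camera(name): name is "scene" or "side" or "wrist"; returns a dict with "color" (420x560x3 uint8, red, green, blue), "range_z" (420x560 float32, mm along the optical axis (not along the pixel's ray), 0 where there is no reading), "fx", "fy", "cx", "cy" (pixels), "k1" (the pictures are not rectified: a ray, as slopes to the right and down, at radius r is drawn at 1 + k1 r^2 times it, then the intrinsics apply), "extrinsics" (4x4, takes a point from camera to world coordinates). Camera axes: x right, y up, looking along -z (the intrinsics and any distortion apply to the point x, -y, -z); pixel columns grow to the right and rows downward; lengths in mm; the calibration is good to about 2 mm. A picture is of the moment at which its call begins.
- job_done(): hands the job in; it is judged then, once.
The state is a dict: "t": time; "joints": joint angles; "qvel": joint speeds; "tau": joint torques, N m; "eef_pos": TCP position; "tcp_rot": TCP orientation; "ft_force": force on the tool from outside, world axes, zero at the start; "moment": the same for the moment, N m; "opening": opening from 0.0 (shut) to 1.0 (fully open); "grip_force": force on a finger pad.
Only numpy, scipy, OpenCV 4.12 (cv2) and the standard library are available. Lean on these libraries where they do the work, as an engineer would, in place of code of your own. Each camera call takes 0.05 s, during which the arm holds its last target. There are 200 camera calls.

## Task

Open the little gate in the bench's dust screen: press its thumb lever gently down to lift the latch bar out of the catch, swing the gate away from you with the lever still held down until the bar meets the tall stop of the hold-back post, then let the lever up so that the bar drops into that post's fork and keeps the gate open. Never lean hard on the lever, jam the bar against a fork or fling the gate, and leave the file, the filing board and the bin of frames where they are.

Things in the scene. Friction and masses are not known exactly. Their poses are not given: they have to be found in the camera images.
- gate_hinge (a point): Point on the gate's vertical hinge axis, 170 mm above the bench (the latch pivot's height). It belongs to the fixed screen of clear panes in aluminium bars, 155 mm high: its y axis points along the closed gate from hinge to catch, its x axis is level, square to the closed gate, and points away from the robot, the way the gate opens.
- gate (a joint): Opening angle of the gate, rad: 0 closed, grows as it swings away from the robot (clockwise from above), up to 1.65. The gate is 240 mm long, 16 mm thick, 150 mm high, 0.8 kg, and its hinge is slightly stiff (about 0.1 N m), so that it stays where it is left.
- latch (a joint): Tilt of the latch bar, rad: 0 level (dropped), grows as the nose rises, stop at 0.20. Pivoted on top of the gate, 150 mm from the hinge axis and 170 mm above the bench; it falls back by its own weight. The nose clears the forks' low lips only above 0.17 rad, the pad 9 mm below its own start; the firm stop comes at 11 mm: press until it is felt.
- lever_pad (a point): Nominal middle of the upper face of the thumb lever's pad, a level steel plate 56 mm (along the gate) by 44 mm, 172 mm above the bench, 95 mm from the hinge axis along the gate, 24 mm to the robot side of its middle plane. The plate is clamped by hand and really stands up to 7 mm higher or lower than this. Turns with gate and bar: x square to the gate the way it opens, y along it from the hinge.
- thumb_lever: The thumb lever on the latch bar's hinge end: the 4 mm thick pad and, along its gate-side edge, 22 mm from lever_pad, a 30 mm high upright plate; pushing on that plate swings the gate. Origin: the latch pivot. Pressing takes about 2 to 3 N until the stop. It bends above 25 N: the finger's force on it must stay below that.
- nose: The free end of the latch bar, 12 mm square, with a round 28 mm thick weight; its origin is the latch pivot, y along the bar. It must not be pressed against a fork with 12 N or more.
- bar_nose (a point): Point on the axis of the bar's nose, 115 mm from the pivot, 265 mm from the gate hinge: the part that lies in the forks.
- catch: The steel fork on the screen's fixed post that holds the shut gate, open at the top, 18 mm between its prongs; origin on the hinge axis at bench level, axes as gate_hinge. The prong on the opening side is a low lip, 181 mm above the bench, the other is 220 mm high.
- holdback: The hold-back post with a similar fork, standing beyond the screen, fixed. Origin on the hinge axis at bench level; its y axis points from the hinge to the post. Its fork is 265 mm from the hinge axis: the gate meets first a low lip (181 mm high), then, 18 mm on, a tall stop (220 mm high) that halts the bar even when lifted.
- holdback_mouth (a point): Middle of the hold-back fork, 265 mm from the hinge axis and 170 mm above the bench, where the bar's nose must finally lie. The gate angle at which it gets there varies by some 0.25 rad from start to start.
- file: Bystander: hand file 230 mm long with a round blue handle, lying on the bench; origin under its middle.
- filing_board: Bystander: dark wooden board 110 x 170 x 14 mm with a spectacle frame on it; origin under its middle.
- frame_bin: Bystander: clear open bin 140 x 180 x 90 mm with frames, beyond the screen; origin under its middle.

How it is judged:
By the outcome, as a careful person would: the job done as asked, in the order asked, and still so for the second after the job is handed in, with the robot touching nothing.
It also fails if it takes over 72 s, if anything falls off the work surface, if the arm or the gripper's body presses on something with over 40 N, if the wrist force passes 120 N, or if a joint passes its speed limit or range.

## Working session

There is one attempt and no reset: what is moved stays moved. The work goes in short steps, Python scripts to look and compute and a tool call to move; the robot and the scene stay as the last step left them, time stands still between calls to the robot, and variables do not carry over. Pictures are saved under pics/ and viewed, at most 10 in all, crops included, and the job is handed in when it is done.

Besides the shell and the picture viewer there is one more tool, called after "Emit:" as name(argument=value, ...) on one line, values as JSON. arm_command: Moves the arm, as the interface text tells. Its arguments: {"type":"object","properties":{"deltas":{"type":"array"},"gripper":{"type":"number"}},"required":["deltas"]}

```bash
mkdir -p pics
cat > h.py <<'E'
import numpy as np, cv2
from cell import state, read_camera, job_done
def world(c,u,v,z=None):
    "pixel -> world, by depth, or on plane z"
    x=(u-c['cx'])/c['fx']; y=(v-c['cy'])/c['fy']; s=np.array([x,y]); p=s.copy()
    for _ in range(10): p=s/(1+c['k1']*(p@p))
    d=np.array([p[0],-p[1],-1.]); E=np.array(c['extrinsics'])
    if z is None:
        r=c['range_z'][int(round(v)),int(round(u))]; return E[:3,:3]@(d*r)+E[:3,3]
    w=E[:3,:3]@d; o=E[:3,3]; return o+w*(z-o[2])/w[2]
E
python3 - <<'E'
from h import *
import pickle
for n in ['scene','side','wrist']:
    c=read_camera(n); pickle.dump(c,open(n+'.pkl','wb'))
    cv2.imwrite(f'pics/{n}0.png',c['color'][:,:,::-1]); print(n,np.round(c['extrinsics'],2).tolist(),c['fx'],c['k1'])
print(state())
E
```

```text
scene [[0.26, -0.63, 0.73, 1379.05], [0.96, 0.18, -0.19, -295.81], [-0.01, 0.76, 0.65, 880.3], [0.0, 0.0, 0.0, 1.0]] 451.65980297104824 -0.09950545105289907
side [[-0.95, 0.24, -0.22, 198.49], [-0.32, -0.66, 0.68, 991.49], [0.02, 0.71, 0.7, 1223.49], [0.0, 0.0, 0.0, 1.0]] 517.6486920180307 -0.126127748207952
wrist [[1.0, -0.0, 0.0, 624.01], [0.0, 0.96, 0.29, 83.99], [-0.0, -0.29, 0.96, 383.84], [0.0, 0.0, 0.0, 1.0]] 293.4642811742153 0.016156863399868455
{'t': 0.15, 'joints': array([-1.05589607e-01,  4.91385077e-01,  1.55928115e+00, -2.01243141e-05,
        1.09174837e+00, -1.05601557e-01]), 'qvel': array([-0.0005452 , -0.00086665, -0.00158852,  0.00076869, -0.00029204,
        0.00025826]), 'tau': array([ 3.16444048e-04, -6.12899423e+01, -2.58276522e+01,  6.91918633e-02,
        4.73701756e-02, -5.07232733e-05]), 'eef_pos': array([6.24838569e+02, 4.17866403e-02, 2.33228122e+02]), 'tcp_rot': array([-3.14077341e+00, -6.88854042e-05,  1.57081753e+00]), 'ft_force': array([-0.24505707,  0.71568694, -1.07092245]), 'moment': array([ 0.01541554,  0.00873749, -0.00032552]), 'grip_force': 0.0, 'opening': 1.0016437576044508}
```

View pics/scene0.png

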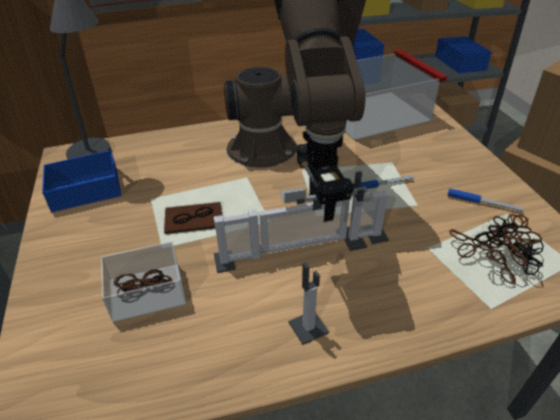

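View pics/side0.png

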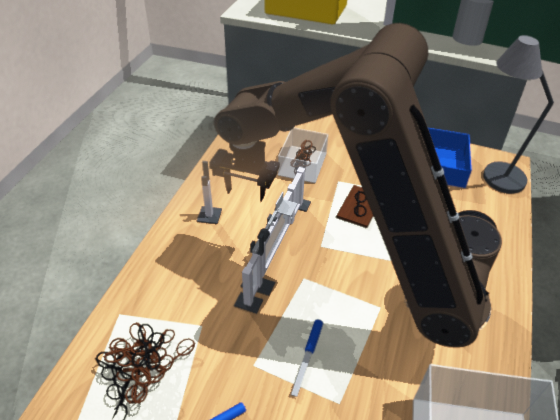

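View pics/wrist0.png

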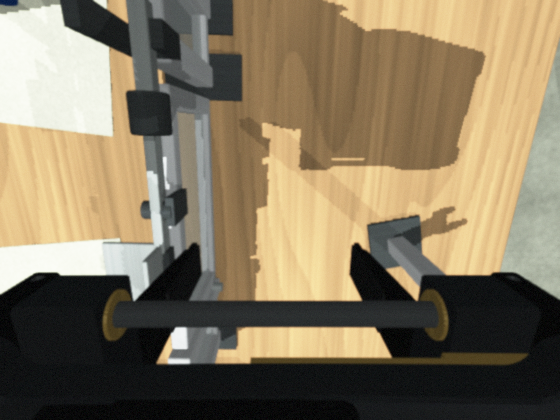

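Run:
```python
from h import *
import pickle
c=pickle.load(open('wrist.pkl','rb'))
im=c['color'][:,:,::-1]
cv2.imwrite('pics/w1.png',cv2.resize(im[0:390,60:260],None,fx=3,fy=3,interpolation=2)[570:1170] if 0 else cv2.resize(im[180:380,60:260],None,fx=3,fy=3,interpolation=2))
s=pickle.load(open('scene.pkl','rb'))
cv2.imwrite('pics/s1.png',cv2.resize(s['color'][150:350,200:400,::-1],None,fx=3,fy=3,interpolation=2))
for u,v in [(150,105),(150,150),(152,190),(178,205),(120,255),(130,265),(115,270),(140,280),(152,270),(90,25),(140,10),(200,270),(190,150),(195,340)]: print(u,v,np.round(world(c,u,v),1))
print('scene')
for u,v in [(358,180),(307,270),(317,278),(310,305),(222,215),(385,190),(290,196)]: print(u,v,np.round(world(s,u,v),1))
```

```text
150 105 [543.7  94.8 182.8]
150 150 [537.5  66.  176.5]
152 190 [535.6  37.8 176.9]
178 205 [548.5  23.  163.6]
120 255 [502.1 -15.5 172. ]
130 265 [508.9 -24.  172.3]
115 270 [496.5 -28.3 172.6]
140 280 [515.4 -37.  173. ]
152 270 [536.7 -15.9 195.9]
90 25 [530.  131.  211.9]
140 10 [541.7 149.2 175.3]
200 270 [576.4  -5.1 216.4]
190 150 [538.3  57.9  82.6]
195 340 [ 540.7 -132.5  129. ]
scene
358 180 [530.4 134.4 196.2]
307 270 [802.4 -91.1 212. ]
317 278 [796.3 -66.4 173.7]
310 305 [803.5 -81.4  98.3]
222 215 [ 334.2 -202.8   -2.4]
385 190 [358.7 321.5  -2.2]
290 196 [538.9 -49.3 191.1]
```

View pics/w1.png

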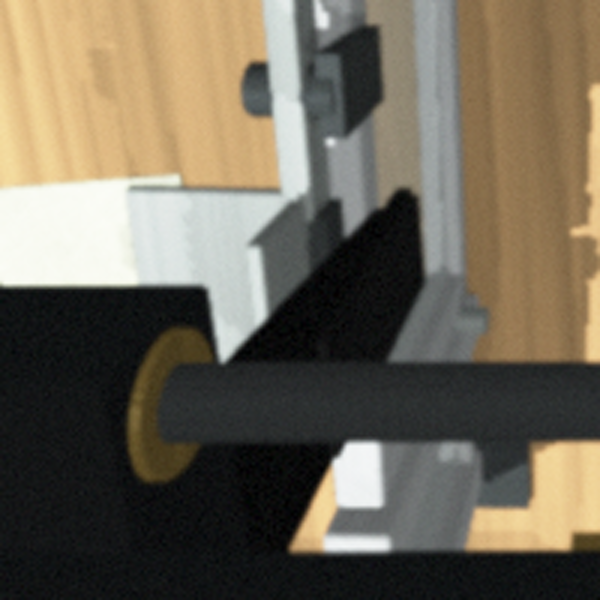

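View pics/s1.png

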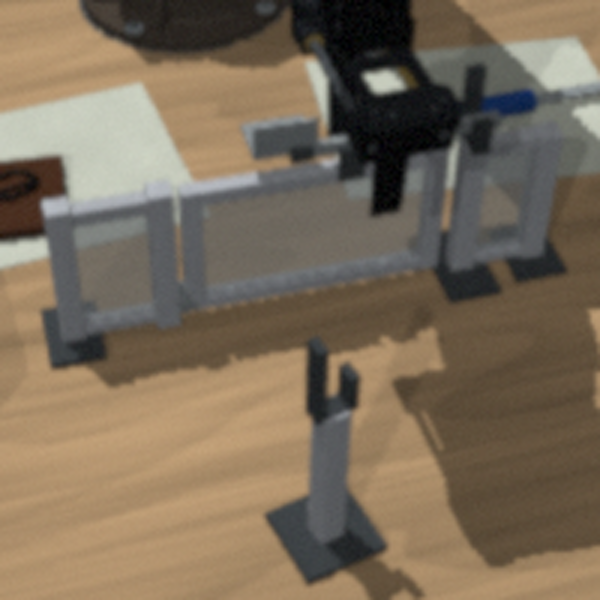

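```bash
cat > pc.py <<'E'
from h import *
import pickle
def cloud(c):
    v,u=np.mgrid[0:420,0:560]; r=c['range_z'].ravel(); K=np.array([[c['fx'],0,c['cx']],[0,c['fy'],c['cy']],[0,0,1.]])
    p=cv2.undistortPoints(np.stack([u.ravel(),v.ravel()],1).astype(float)[:,None],K,np.array([c['k1'],0,0,0.]))[:,0]
    E=np.array(c['extrinsics']); P=np.stack([p[:,0]*r,-p[:,1]*r,-r],1)@E[:3,:3].T+E[:3,3]
    return P[r>0]
def sel(P,x,y,z):
    return P[(P[:,0]>x[0])&(P[:,0]<x[1])&(P[:,1]>y[0])&(P[:,1]<y[1])&(P[:,2]>z[0])&(P[:,2]<z[1])]
E
python3 - <<'E'
from pc import *
for n in ['wrist','scene','side']:
    P=cloud(pickle.load(open(n+'.pkl','rb'))); print(n)
    def q(l,S):
        if len(S)>3: print(' ',l,len(S),'lo',np.round(np.percentile(S,3,0),1),'med',np.round(np.median(S,0),1),'hi',np.round(np.percentile(S,97,0),1))
    q('pad',sel(P,(480,532),(-75,5),(164,181)))
    q('upright',sel(P,(525,550),(-75,5),(185,206)))
    for y in (35,55,75,115): q(f'bar{y}',sel(P,(520,560),(y-6,y+6),(172,182)))
    q('weight',sel(P,(520,570),(70,120),(178,190)))
    for y in (-20,0,50,80): q(f'gatetop{y}',sel(P,(515,570),(y-8,y+8),(140,156)))
    q('catchtall',sel(P,(515,570),(115,160),(195,225)))
    q('catchlip',sel(P,(542,575),(115,160),(170,190)))
    q('hb tall',sel(P,(750,850),(-120,-20),(188,228)))
    q('hb lip',sel(P,(750,850),(-120,-20),(172,184)))
E
```

```text
wrist
  pad 1721 lo [490.6 -48.1 171. ] med [508.4 -18.6 172.5] hi [525.8  -5.  173.8]
  upright 459 lo [533.2 -25.3 185.7] med [536.1 -14.6 197.7] hi [536.9  -5.6 203.4]
  bar35 249 lo [532.5  29.2 172.5] med [538.   34.  176.2] hi [548.2  40.6 177.8]
  bar55 223 lo [533.2  49.3 173.1] med [537.4  55.  176.3] hi [540.7  60.5 177.8]
  bar75 318 lo [528.   69.3 172.9] med [540.7  76.4 177. ] hi [550.3  80.6 181.8]
  bar115 428 lo [532.9 109.2 173. ] med [539.1 115.1 175.5] hi [544.6 120.7 176.6]
  weight 1448 lo [528.   76.8 178.4] med [539.7  90.  182.2] hi [548.1 102.5 184.1]
  gatetop-20 166 lo [534.  -25.8 141.1] med [539.5 -17.9 149. ] hi [542.3 -12.6 150.4]
  gatetop0 169 lo [533.7  -7.7 141.1] med [540.5  -2.3 149. ] hi [542.8   3.8 150.6]
  gatetop50 306 lo [535.3  42.4 141.2] med [540.9  50.3 149.2] hi [544.4  57.4 150.7]
  gatetop80 133 lo [536.6  72.  140.7] med [544.8  76.3 147. ] hi [545.4  86.8 150.3]
  catchtall 1495 lo [522.2 128.2 196.1] med [529.3 133.8 213.1] hi [530.4 142.5 220.5]
  catchlip 1156 lo [542.2 117.7 170.7] med [548.7 135.3 176.3] hi [556.3 152.9 182.1]
[... 1320 characters left out ...]
81.3] hi [549.  105.8 186.6]
  gatetop-20 12 lo [526.9 -24.9 141.9] med [529.5 -18.9 147.5] hi [535.8 -13.1 153.4]
  gatetop0 8 lo [527.6  -7.  142.4] med [528.7  -1.1 147.6] hi [529.3   7.9 152.3]
  gatetop50 13 lo [528.7  42.4 142.5] med [532.   48.  147.8] hi [536.4  55.6 150.4]
  gatetop80 5 lo [529.5  72.9 141.3] med [530.4  79.9 145.7] hi [530.7  87.3 148.7]
  catchtall 46 lo [522.3 128.5 196.8] med [525.1 139.6 210.8] hi [530.6 145.3 222.2]
  catchlip 47 lo [542.3 117.3 171. ] med [548.6 137.  176.8] hi [555.9 154.9 183.8]
  hb tall 57 lo [786.8 -96.1 190.9] med [794.2 -87.3 207.4] hi [802.3 -80.9 221.8]
  hb lip 43 lo [781.4 -96.  172.1] med [791.3 -68.4 177.9] hi [800.1 -58.7 182.7]
```

Emit:
arm_command(deltas=[{"dx": -0.01,"dy": -0.003},{"dx": -0.014,"dy": -0.004},{"dx": -0.014,"dy": -0.004},{"dx": -0.014,"dy": -0.004},{"dx": -0.014,"dy": -0.004},{"dx": -0.014,"dy": -0.004,"yaw": -1.7},{"dx": -0.014,"dy": -0.004},{"dx": -0.013,"dy": -0.004},{"dx": -0.008,"dy": -0.003},{"dz": -0.01},{"dz": -0.01},{"dz": -0.005},{},{},{}], gripper=0)

```text
$.deltas[0]: bad value
```

Emit:
arm_command(deltas=[{"dx": -0.01,"dy": -0.003,"dz": 0,"yaw": 0},{"dx": -0.014,"dy": -0.004,"dz": 0,"yaw": 0},{"dx": -0.014,"dy": -0.004,"dz": 0,"yaw": 0},{"dx": -0.014,"dy": -0.004,"dz": 0,"yaw": 0},{"dx": -0.014,"dy": -0.004,"dz": 0,"yaw": 0},{"dx": -0.014,"dy": -0.004,"dz": 0,"yaw": -1.7},{"dx": -0.014,"dy": -0.004,"dz": 0,"yaw": 0},{"dx": -0.013,"dy": -0.004,"dz": 0,"yaw": 0},{"dx": -0.008,"dy": -0.003,"dz": 0,"yaw": 0},{"dx": 0,"dy": 0,"dz": -0.01,"yaw": 0},{"dx": 0,"dy": 0,"dz": -0.01,"yaw": 0},{"dx": 0,"dy": 0,"dz": 0,"yaw": 0},{"dx": 0,"dy": 0,"dz": 0,"yaw": 0}], gripper=0)

```text
t: 1.45
eef_pos: [510.2, -33.9, 213.0]
tcp_rot: [-3.141, -0.0, 1.541]
ft_force: [-0.5, 0.1, 0.3]
opening: 0.011
grip_force: 0.0
```

Emit:
arm_command(deltas=[{"dx": 0,"dy": 0,"dz": -0.006,"yaw": 0},{"dx": 0,"dy": 0,"dz": -0.006,"yaw": 0},{"dx": 0,"dy": 0,"dz": -0.005,"yaw": 0},{"dx": 0,"dy": 0,"dz": -0.001,"yaw": 0},{"dx": 0,"dy": 0,"dz": -0.001,"yaw": 0},{"dx": 0,"dy": 0,"dz": -0.001,"yaw": 0},{"dx": 0,"dy": 0,"dz": -0.001,"yaw": 0},{"dx": 0,"dy": 0,"dz": -0.001,"yaw": 0},{"dx": 0,"dy": 0,"dz": 0,"yaw": 0},{"dx": 0,"dy": 0,"dz": 0,"yaw": 0}], gripper=0)

```text
t: 2.45
eef_pos: [510.1, -34.0, 191.9]
tcp_rot: [3.141, 0.0, 1.541]
ft_force: [-1.5, -0.1, 3.2]
opening: 0.006
grip_force: 1.4
```

Run:
```python
from h import *
c=read_camera('wrist'); cv2.imwrite('pics/w2.png',c['color'][:,:,::-1]); print(state()['eef_pos'],state()['ft_force'])
```

```text
[510.09162637 -34.01607749 191.86505608] [ 0.53323817 -0.93375957  2.89805373]
```

View pics/w2.png

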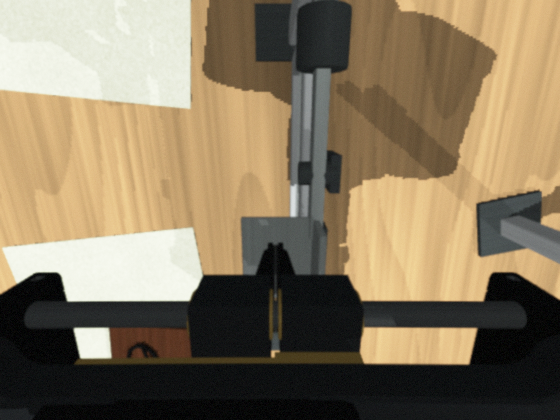

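The closed fingertips stand over the pad, at about (275, 250) in the picture. The upright is to their right at (318, 240), and they are already touching the pad at about 3 N. Now I press.

Emit:
arm_command(deltas=[{"dx": 0,"dy": 0,"dz": -0.001,"yaw": 0},{"dx": 0,"dy": 0,"dz": -0.001,"yaw": 0},{"dx": 0,"dy": 0,"dz": -0.001,"yaw": 0},{"dx": 0,"dy": 0,"dz": -0.001,"yaw": 0},{"dx": 0,"dy": 0,"dz": -0.001,"yaw": 0},{"dx": 0,"dy": 0,"dz": -0.001,"yaw": 0},{"dx": 0,"dy": 0,"dz": -0.001,"yaw": 0},{"dx": 0,"dy": 0,"dz": -0.001,"yaw": 0},{"dx": 0,"dy": 0,"dz": 0,"yaw": 0},{"dx": 0,"dy": 0,"dz": 0,"yaw": 0}])

```text
t: 3.5
eef_pos: [510.1, -33.9, 183.7]
tcp_rot: [3.141, -0.0, 1.541]
ft_force: [0.2, 1.1, 2.5]
opening: 0.005
grip_force: 1.4
```

Emit:
arm_command(deltas=[{"dx": 0,"dy": 0,"dz": -0.0005,"yaw": 0},{"dx": 0,"dy": 0,"dz": -0.0005,"yaw": 0},{"dx": 0,"dy": 0,"dz": -0.0005,"yaw": 0},{"dx": 0,"dy": 0,"dz": 0,"yaw": 0},{"dx": 0,"dy": 0,"dz": 0,"yaw": 0}])

```text
t: 4.0
eef_pos: [510.1, -33.9, 182.8]
tcp_rot: [3.141, -0.0, 1.541]
ft_force: [-0.8, 2.1, 10.2]
opening: 0.004
grip_force: 4.8
```

Run:
```python
import numpy as np
r=np.array([-23,95.5]); a=np.radians(np.arange(0,91,5))
P=np.stack([r[0]*np.cos(a)+r[1]*np.sin(a),-r[0]*np.sin(a)+r[1]*np.cos(a)],1)
for i in range(18): print(5*i, np.round((P[i+1]-P[i])/5,2), np.round(P[i+1]+[533,-129.5],1))
```

```text
0 [1.68 0.33] [518.4 -32.4]
5 [1.7  0.18] [526.9 -31.5]
10 [1.71 0.03] [535.5 -31.3]
15 [ 1.71 -0.12] [544.  -31.9]
20 [ 1.69 -0.27] [552.5 -33.2]
25 [ 1.66 -0.41] [560.8 -35.3]
30 [ 1.62 -0.56] [568.9 -38.1]
35 [ 1.57 -0.7 ] [576.8 -41.6]
40 [ 1.5  -0.83] [584.3 -45.7]
45 [ 1.42 -0.96] [591.4 -50.5]
50 [ 1.33 -1.08] [598.  -55.9]
55 [ 1.23 -1.19] [604.2 -61.8]
60 [ 1.13 -1.29] [609.8 -68.3]
65 [ 1.01 -1.39] [614.9 -75.2]
70 [ 0.88 -1.47] [619.3 -82.6]
75 [ 0.75 -1.54] [623.1 -90.3]
80 [ 0.62 -1.6 ] [626.1 -98.3]
85 [ 0.47 -1.65] [ 628.5 -106.5]
```

Emit:
arm_command(deltas=[{"dx": 0.0008,"dy": 0.0002,"dz": 0,"yaw": -0.5},{"dx": 0.0009,"dy": 0.0001,"dz": 0,"yaw": -0.5},{"dx": 0.0017,"dy": 0.0003,"dz": 0,"yaw": -1},{"dx": 0.0017,"dy": 0.0003,"dz": 0,"yaw": -1},{"dx": 0.0017,"dy": 0.0003,"dz": 0,"yaw": -1},{"dx": 0.0017,"dy": 0.0003,"dz": 0,"yaw": -1},{"dx": 0,"dy": 0,"dz": 0,"yaw": 0}])

```text
t: 4.7
eef_pos: [519.0, -32.3, 182.8]
tcp_rot: [3.14, -0.0, 1.453]
ft_force: [0.2, 3.2, 9.3]
opening: 0.002
grip_force: 4.5
```

Run:
```python
from pc import *
s=[state()]; print(s[0]['eef_pos'],s[0]['ft_force'])
P=cloud(read_camera('wrist'))
for y in (55,115):
  S=sel(P,(510,580),(y-6,y+6),(168,215)); print(y,np.round(np.percentile(S,[3,50,97],0),1).tolist())
S=sel(P,(515,560),(-25,-5),(180,206)); print(np.round(np.percentile(S,[3,50,97],0),1).tolist())
```

```text
[518.99285375 -32.34385843 182.80884293] [0.19288012 3.17229171 9.33335346]
55 [[549.1, 49.4, 173.4], [552.6, 55.1, 183.6], [557.2, 60.6, 185.7]]Traceback (most recent call last):
  File "<stdin>", line 5, in <module>
    return _quantile_unchecked(
        a, q, axis, out, overwrite_input, method, keepdims, weights)
    return _ureduce(a,
                    func=_quantile_ureduce_func,
    ...<5 lines>...
                    overwrite_input=overwrite_input,
                    method=method)
    r = func(a, **kwargs)
    result = _quantile(arr,
                       quantiles=q,
    ...<2 lines>...
                       out=out,
                       weights=wgt)
    slices_having_nans = np.isnan(arr[-1, ...])
                                  ~~~^^^^^^^^^
IndexError: index -1 is out of bounds for axis 0 with size 0
```

Emit:
arm_command(deltas=[{"dx": 0.0017,"dy": 0.0002,"dz": 0,"yaw": -1},{"dx": 0.0017,"dy": 0.0002,"dz": 0,"yaw": -1},{"dx": 0.0017,"dy": 0.0002,"dz": 0,"yaw": -1},{"dx": 0.0017,"dy": 0.0002,"dz": 0,"yaw": -1},{"dx": 0.0017,"dy": 0.0001,"dz": 0,"yaw": -1},{"dx": 0.0017,"dy": 0,"dz": 0,"yaw": -1},{"dx": 0.0017,"dy": 0,"dz": 0,"yaw": -1},{"dx": 0.0017,"dy": 0,"dz": 0,"yaw": -1},{"dx": 0.0017,"dy": 0,"dz": 0,"yaw": -1},{"dx": 0.0017,"dy": 0.0001,"dz": 0,"yaw": -1},{"dx": 0.0017,"dy": -0.0001,"dz": 0,"yaw": -1},{"dx": 0.0017,"dy": -0.0001,"dz": 0,"yaw": -1},{"dx": 0.0017,"dy": -0.0001,"dz": 0,"yaw": -1},{"dx": 0.0017,"dy": -0.0001,"dz": 0,"yaw": -1},{"dx": 0.0017,"dy": -0.0002,"dz": 0,"yaw": -1}])

```text
t: 6.25
eef_pos: [544.3, -32.1, 182.8]
tcp_rot: [3.14, -0.0, 1.191]
ft_force: [-1.7, 0.5, 9.8]
opening: 0.007
grip_force: 4.7
```

Forces are steady, so I continue along the arc.

Emit:
arm_command(deltas=[{"dx": 0.0017,"dy": -0.0003,"dz": 0,"yaw": -1},{"dx": 0.0017,"dy": -0.0003,"dz": 0,"yaw": -1},{"dx": 0.0017,"dy": -0.0003,"dz": 0,"yaw": -1},{"dx": 0.0017,"dy": -0.0003,"dz": 0,"yaw": -1},{"dx": 0.0017,"dy": -0.0003,"dz": 0,"yaw": -1},{"dx": 0.0017,"dy": -0.0004,"dz": 0,"yaw": -1},{"dx": 0.0017,"dy": -0.0004,"dz": 0,"yaw": -1},{"dx": 0.0017,"dy": -0.0004,"dz": 0,"yaw": -1},{"dx": 0.0016,"dy": -0.0004,"dz": 0,"yaw": -1},{"dx": 0.0016,"dy": -0.0004,"dz": 0,"yaw": -1},{"dx": 0.0016,"dy": -0.0005,"dz": 0,"yaw": -1},{"dx": 0.0016,"dy": -0.0005,"dz": 0,"yaw": -1},{"dx": 0.0016,"dy": -0.0006,"dz": 0,"yaw": -1},{"dx": 0.0016,"dy": -0.0006,"dz": 0,"yaw": -1},{"dx": 0.0016,"dy": -0.0006,"dz": 0,"yaw": -1},{"dx": 0.0016,"dy": -0.0007,"dz": 0,"yaw": -1},{"dx": 0.0016,"dy": -0.0007,"dz": 0,"yaw": -1},{"dx": 0.0016,"dy": -0.0007,"dz": 0,"yaw": -1},{"dx": 0.0016,"dy": -0.0007,"dz": 0,"yaw": -1},{"dx": 0.0015,"dy": -0.0007,"dz": 0,"yaw": -1}])

```text
t: 8.25
eef_pos: [576.9, -42.1, 182.8]
tcp_rot: [3.141, -0.0, 0.842]
ft_force: [-1.8, -1.1, 8.5]
opening: 0.005
grip_force: 4.7
```

Emit:
arm_command(deltas=[{"dx": 0.0015,"dy": -0.0008,"dz": 0,"yaw": -1},{"dx": 0.0015,"dy": -0.0008,"dz": 0,"yaw": -1},{"dx": 0.0015,"dy": -0.0008,"dz": 0,"yaw": -1},{"dx": 0.0015,"dy": -0.0008,"dz": 0,"yaw": -1},{"dx": 0.0015,"dy": -0.0009,"dz": 0,"yaw": -1},{"dx": 0.0014,"dy": -0.0009,"dz": 0,"yaw": -1},{"dx": 0.0014,"dy": -0.001,"dz": 0,"yaw": -1},{"dx": 0.0014,"dy": -0.001,"dz": 0,"yaw": -1},{"dx": 0.0014,"dy": -0.001,"dz": 0,"yaw": -1},{"dx": 0.0014,"dy": -0.001,"dz": 0,"yaw": -1},{"dx": 0.0014,"dy": -0.001,"dz": 0,"yaw": -1},{"dx": 0.0013,"dy": -0.0011,"dz": 0,"yaw": -1},{"dx": 0.0013,"dy": -0.0011,"dz": 0,"yaw": -1},{"dx": 0.0013,"dy": -0.0011,"dz": 0,"yaw": -1},{"dx": 0.0013,"dy": -0.0011,"dz": 0,"yaw": -1},{"dx": 0.0012,"dy": -0.0012,"dz": 0,"yaw": -1},{"dx": 0,"dy": 0,"dz": 0,"yaw": 0}])

```text
t: 9.95
eef_pos: [599.4, -57.9, 182.9]
tcp_rot: [3.14, -0.001, 0.563]
ft_force: [0.0, -0.2, 8.6]
opening: 0.004
grip_force: 4.3
```

```bash
cat > look.py <<'E'
from pc import *
import sys
s=state(); print(s['t'],s['eef_pos'],s['tcp_rot'][2],s['ft_force'])
H=np.array([533,-129.5])
for n in ['scene','side','wrist']:
    c=read_camera(n); P=cloud(c); R=P[:,:2]-H; r=np.hypot(*R.T); th=np.arctan2(R[:,0],R[:,1])-.03
    for l,a,b,z0,z1 in [('weight',210,238,178,205),('thin',180,205,170,200),('gatetop',120,200,143,153),('post',250,280,160,224)]:
        m=(r>a)&(r<b)&(P[:,2]>z0)&(P[:,2]<z1)&(th>.5)&(th<1.6)
        if m.sum()>5: print(n,l,m.sum(),'th',np.round(np.percentile(th[m],[3,50,97]),3),'z',np.round(np.percentile(P[m,2],[3,50,97]),1))
    if len(sys.argv)>1 and n==sys.argv[1]: cv2.imwrite(sys.argv[2],c['color'][:,:,::-1])
E
python3 look.py side pics/x3.png
```

```text
9.95 [599.43861767 -57.88493782 182.87510938] 0.5631374765866743 [ 0.03341936 -0.23432954  8.60594896]
scene weight 138 th [0.94  1.004 1.039] z [179.9 193.  199.3]
scene thin 54 th [0.962 1.    1.037] z [172.5 182.7 192.8]
scene gatetop 166 th [0.941 1.011 1.077] z [143.4 148.4 152.3]
scene post 338 th [0.964 1.379 1.413] z [163.2 193.1 220.9]
side weight 78 th [0.897 0.941 1.006] z [180.3 192.3 201.8]
side thin 43 th [0.942 0.963 1.007] z [173.5 182.1 194.9]
side gatetop 126 th [0.897 0.956 1.028] z [144.  148.6 152.1]
side post 179 th [0.952 1.363 1.406] z [162.9 192.5 219.6]
wrist weight 2626 th [0.909 0.959 1.021] z [187.  195.5 198.7]
wrist thin 1685 th [0.915 0.964 1.014] z [176.3 186.6 195.2]
wrist gatetop 1198 th [0.91  0.938 0.961] z [145.9 149.4 150.8]
wrist post 86 th [1.382 1.398 1.407] z [160.2 162.5 167.4]
```

Emit:
arm_command(deltas=[{"dx": 0.0012,"dy": -0.0012,"dz": 0,"yaw": -1},{"dx": 0.0012,"dy": -0.0012,"dz": 0,"yaw": -1},{"dx": 0.0012,"dy": -0.0012,"dz": 0,"yaw": -1},{"dx": 0.0012,"dy": -0.0012,"dz": 0,"yaw": -1},{"dx": 0.0011,"dy": -0.0013,"dz": 0,"yaw": -1},{"dx": 0.0011,"dy": -0.0013,"dz": 0,"yaw": -1},{"dx": 0.0011,"dy": -0.0013,"dz": 0,"yaw": -1},{"dx": 0.0011,"dy": -0.0013,"dz": 0,"yaw": -1},{"dx": 0.0011,"dy": -0.0013,"dz": 0,"yaw": -1},{"dx": 0.001,"dy": -0.0014,"dz": 0,"yaw": -1},{"dx": 0.001,"dy": -0.0014,"dz": 0,"yaw": -1},{"dx": 0.001,"dy": -0.0014,"dz": 0,"yaw": -1},{"dx": 0.001,"dy": -0.0014,"dz": 0,"yaw": -1},{"dx": 0.001,"dy": -0.0014,"dz": 0,"yaw": -1},{"dx": 0,"dy": 0,"dz": 0,"yaw": 0}])

```text
t: 11.6
eef_pos: [614.7, -76.2, 182.9]
tcp_rot: [3.14, -0.001, 0.319]
ft_force: [-1.1, -0.6, 7.4]
opening: 0.005
grip_force: 4.1
```

```bash
python3 look.py wrist pics/x4.png
```

```text
11.6 [614.71155099 -76.20307912 182.88499874] 0.3187255602490815 [-1.11079878 -0.63967815  7.35094701]
scene weight 146 th [1.171 1.245 1.283] z [179.3 193.  199.5]
scene thin 41 th [1.204 1.242 1.274] z [171.5 183.2 194. ]
scene gatetop 135 th [1.193 1.248 1.315] z [143.5 148.7 151.8]
scene post 338 th [1.207 1.381 1.412] z [162.8 193.  220.2]
side weight 77 th [1.15  1.186 1.241] z [180.1 192.2 201.7]
side thin 49 th [1.156 1.203 1.246] z [172.9 183.1 195. ]
side gatetop 99 th [1.147 1.19  1.257] z [143.5 148.9 152.5]
side post 154 th [1.186 1.373 1.41 ] z [162.3 195.6 220.4]
wrist weight 2569 th [1.153 1.203 1.265] z [187.  195.6 198.8]
wrist thin 1730 th [1.158 1.208 1.259] z [176.2 186.8 195.3]
wrist gatetop 1193 th [1.154 1.182 1.205] z [145.9 149.3 150.7]
```

View pics/x4.png

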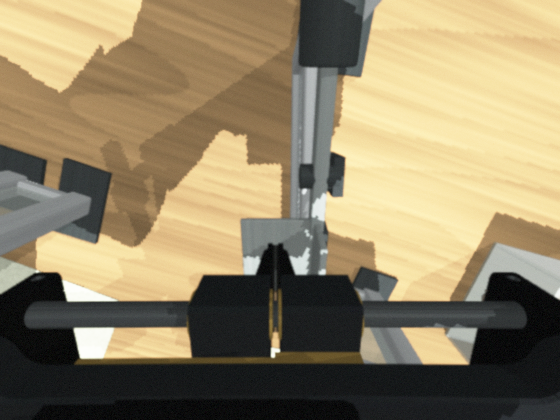

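Emit:
arm_command(deltas=[{"dx": 0.0009,"dy": -0.0014,"dz": -0.0002,"yaw": -1},{"dx": 0.0009,"dy": -0.0015,"dz": 0,"yaw": -1},{"dx": 0.0009,"dy": -0.0015,"dz": 0,"yaw": -1},{"dx": 0.0009,"dy": -0.0015,"dz": 0,"yaw": -1},{"dx": 0.0009,"dy": -0.0015,"dz": 0,"yaw": -1},{"dx": 0.0004,"dy": -0.0007,"dz": 0,"yaw": -0.5},{"dx": 0.0004,"dy": -0.0008,"dz": 0,"yaw": -0.5},{"dx": 0,"dy": 0,"dz": 0,"yaw": 0},{"dx": 0,"dy": 0,"dz": 0,"yaw": 0}])

```text
t: 12.65
eef_pos: [619.9, -85.0, 182.8]
tcp_rot: [3.14, -0.001, 0.215]
ft_force: [-1.2, -0.8, 9.2]
opening: 0.005
grip_force: 4.8
```

```bash
python3 look.py scene pics/x5.png; python3 -c "
import cv2;i=cv2.imread('pics/x5.png');cv2.imwrite('pics/x5c.png',cv2.resize(i[200:350,230:380],None,fx=4,fy=4,interpolation=2))"
```

```text
12.65 [619.87345873 -85.03451267 182.82165277] 0.2147035659398766 [-1.23635073 -0.80398966  9.24773914]
scene weight 130 th [1.275 1.347 1.387] z [181.7 192.9 199.5]
scene thin 36 th [1.311 1.344 1.369] z [174.2 182.9 193.4]
scene gatetop 115 th [1.305 1.359 1.418] z [143.3 148.7 152.3]
scene post 271 th [1.299 1.39  1.413] z [162.8 197.1 220.5]
side weight 66 th [1.249 1.291 1.349] z [181.5 193.5 201.2]
side thin 46 th [1.245 1.305 1.34 ] z [171.5 183.7 195.6]
side gatetop 82 th [1.253 1.297 1.363] z [143.6 147.1 151.9]
side post 154 th [1.27  1.316 1.398] z [162.9 196.2 220.7]
wrist weight 2543 th [1.257 1.307 1.369] z [187.1 195.6 198.8]
wrist thin 1742 th [1.263 1.312 1.364] z [176.6 186.9 195.2]
wrist gatetop 1191 th [1.259 1.287 1.309] z [146.3 149.4 150.8]
```

View pics/x5c.png

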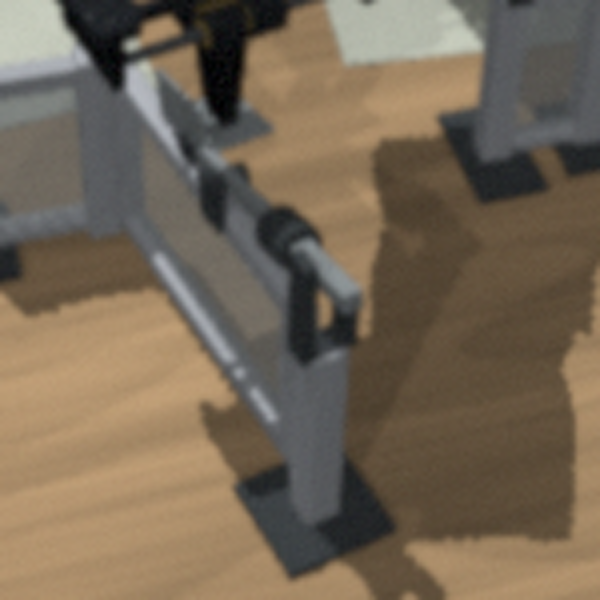

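The bar is lifted above the lip at (350, 300) in the crop and has not yet reached the tall stop at (300, 310). I creep on.

Emit:
arm_command(deltas=[{"dx": 0.0004,"dy": -0.0007,"dz": 0,"yaw": -0.5},{"dx": 0.0004,"dy": -0.0008,"dz": 0,"yaw": -0.5},{"dx": 0.0004,"dy": -0.0007,"dz": 0,"yaw": -0.5},{"dx": 0,"dy": 0,"dz": 0,"yaw": 0}])

```text
t: 13.2
eef_pos: [621.0, -87.2, 182.8]
tcp_rot: [3.141, -0.001, 0.188]
ft_force: [-1.6, -0.7, 9.8]
opening: 0.003
grip_force: 5.0
```

Emit:
arm_command(deltas=[{"dx": 0.0004,"dy": -0.0008,"dz": 0,"yaw": -0.5},{"dx": 0,"dy": 0,"dz": 0,"yaw": 0},{"dx": 0,"dy": 0,"dz": 0,"yaw": 0}])

```text
t: 13.5
eef_pos: [621.3, -88.0, 182.8]
tcp_rot: [3.141, -0.001, 0.18]
ft_force: [-1.0, -0.6, 10.9]
opening: 0.004
grip_force: 5.0
```

```bash
python3 look.py
```

```text
13.5 [621.34446387 -87.95160387 182.78670243] 0.1797821493398566 [-0.99401212 -0.6481831  10.85297405]
scene weight 136 th [1.307 1.382 1.421] z [181.2 193.3 200.5]
scene thin 35 th [1.342 1.374 1.397] z [173.4 183.4 194.4]
scene gatetop 98 th [1.342 1.391 1.45 ] z [144.5 149.2 152.1]
scene post 256 th [1.288 1.394 1.412] z [162.  193.9 221. ]
side weight 67 th [1.286 1.322 1.385] z [180.8 192.3 200.6]
side thin 49 th [1.3   1.338 1.379] z [171.5 183.6 196.1]
side gatetop 76 th [1.276 1.32  1.408] z [143.3 148.3 152. ]
side post 151 th [1.277 1.35  1.405] z [162.8 194.5 218.5]
wrist weight 2541 th [1.291 1.34  1.403] z [187.2 195.5 198.8]
wrist thin 1739 th [1.296 1.346 1.396] z [176.7 186.8 195.2]
wrist gatetop 1177 th [1.293 1.321 1.343] z [147.  149.4 150.8]
```

Emit:
arm_command(deltas=[{"dx": 0.0004,"dy": -0.0008,"dz": 0,"yaw": -0.5},{"dx": 0,"dy": 0,"dz": 0,"yaw": 0},{"dx": 0,"dy": 0,"dz": 0,"yaw": 0}])

```text
t: 13.95
eef_pos: [621.4, -88.1, 182.8]
tcp_rot: [-3.141, -0.0, 0.171]
ft_force: [-3.4, 3.2, 10.7]
opening: 0.004
grip_force: 5.6
```

Emit:
arm_command(deltas=[{"dx": 0.0004,"dy": -0.0008,"dz": 0,"yaw": -0.5},{"dx": 0,"dy": 0,"dz": 0,"yaw": 0},{"dx": 0,"dy": 0,"dz": 0,"yaw": 0}])

```text
t: 14.25
eef_pos: [621.6, -88.6, 182.8]
tcp_rot: [-3.141, 0.0, 0.163]
ft_force: [-4.5, 6.4, 11.7]
opening: 0.004
grip_force: 6.1
```

```bash
python3 look.py scene pics/x6.png; python3 -c "
import cv2;i=cv2.imread('pics/x6.png');cv2.imwrite('pics/x6c.png',cv2.resize(i[245:305,285:345],None,fx=9,fy=9,interpolation=2))"
```

```text
14.25 [621.63816869 -88.56072679 182.76556029] 0.16252165580016742 [-4.50581178  6.41718578 11.69353415]
scene weight 137 th [1.31  1.383 1.419] z [181.1 193.2 199.9]
scene thin 33 th [1.34  1.378 1.409] z [172.1 183.9 193.5]
scene gatetop 97 th [1.343 1.391 1.451] z [143.6 148.8 152.2]
scene post 258 th [1.288 1.393 1.412] z [161.2 193.2 220.5]
side weight 68 th [1.289 1.329 1.394] z [180.  192.7 199.1]
side thin 50 th [1.3   1.337 1.376] z [172.6 183.8 194.1]
side gatetop 82 th [1.275 1.322 1.406] z [143.6 147.6 151.6]
side post 149 th [1.273 1.352 1.403] z [162.9 194.2 220.1]
wrist weight 2484 th [1.291 1.342 1.404] z [187.4 195.5 198.8]
wrist thin 1729 th [1.297 1.347 1.397] z [178.  186.9 195.3]
wrist gatetop 1150 th [1.293 1.32  1.342] z [146.4 149.4 150.8]
```

View pics/x6c.png

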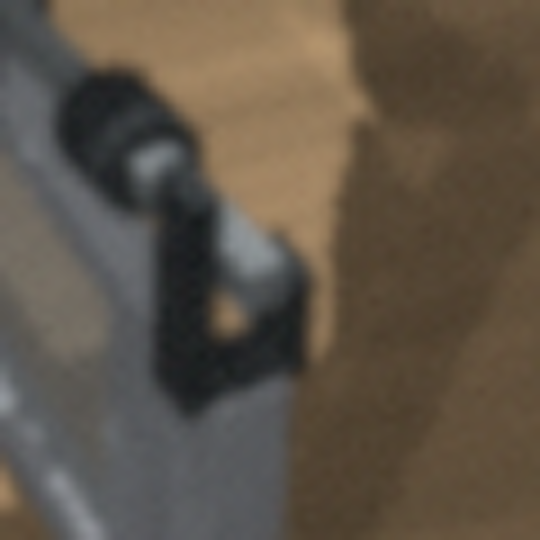

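The bar is against the tall stop and inside the lip. The lateral force is about 7 N, and the gate no longer follows. I relax that slightly and let the lever up.

Emit:
arm_command(deltas=[{"dx": -0.0003,"dy": 0.0008,"dz": 0,"yaw": 0},{"dx": 0,"dy": 0,"dz": 0,"yaw": 0},{"dx": 0,"dy": 0,"dz": 0.001,"yaw": 0},{"dx": 0,"dy": 0,"dz": 0.001,"yaw": 0},{"dx": 0,"dy": 0,"dz": 0.001,"yaw": 0},{"dx": 0,"dy": 0,"dz": 0.001,"yaw": 0},{"dx": 0,"dy": 0,"dz": 0.001,"yaw": 0},{"dx": 0,"dy": 0,"dz": 0.001,"yaw": 0},{"dx": 0,"dy": 0,"dz": 0.001,"yaw": 0},{"dx": 0,"dy": 0,"dz": 0.001,"yaw": 0},{"dx": 0,"dy": 0,"dz": 0.001,"yaw": 0},{"dx": 0,"dy": 0,"dz": 0.001,"yaw": 0},{"dx": 0,"dy": 0,"dz": 0.001,"yaw": 0},{"dx": 0,"dy": 0,"dz": 0.001,"yaw": 0},{"dx": 0,"dy": 0,"dz": 0.001,"yaw": 0},{"dx": 0,"dy": 0,"dz": 0.001,"yaw": 0},{"dx": 0,"dy": 0,"dz": 0,"yaw": 0},{"dx": 0,"dy": 0,"dz": 0,"yaw": 0}])

```text
t: 16.2
eef_pos: [621.7, -88.5, 195.9]
tcp_rot: [3.142, -0.0, 0.162]
ft_force: [-0.7, -0.2, 0.2]
opening: 0.001
grip_force: 0.0
```

```bash
python3 look.py
```

```text
16.2 [621.72869522 -88.48248242 195.94581656] 0.16229170220482403 [-0.71497117 -0.22215666  0.20892308]
scene weight 81 th [1.318 1.375 1.409] z [178.4 182.9 185.8]
scene thin 31 th [1.325 1.365 1.386] z [170.8 175.7 183. ]
scene gatetop 83 th [1.35  1.395 1.45 ] z [143.6 148.4 151.8]
scene post 286 th [1.289 1.388 1.412] z [162.9 181.3 220.6]
side weight 35 th [1.281 1.33  1.392] z [179.5 182.3 186.9]
side thin 34 th [1.296 1.341 1.382] z [170.9 174.5 180.9]
side gatetop 97 th [1.281 1.332 1.403] z [143.6 149.1 152.7]
side post 145 th [1.272 1.369 1.404] z [164.2 180.  219.6]
wrist weight 2066 th [1.304 1.348 1.396] z [178.4 182.2 184.2]
wrist thin 1057 th [1.303 1.349 1.397] z [172.  176.7 183. ]
wrist gatetop 908 th [1.294 1.319 1.337] z [144.5 149.4 150.9]
```

Emit:
arm_command(deltas=[{"dx": 0,"dy": 0,"dz": 0.004,"yaw": 0},{"dx": 0,"dy": 0,"dz": 0.008,"yaw": 0},{"dx": 0,"dy": 0,"dz": 0.01,"yaw": 0},{"dx": 0,"dy": 0,"dz": 0.015,"yaw": 0},{"dx": 0,"dy": 0,"dz": 0.015,"yaw": 0},{"dx": 0,"dy": 0,"dz": 0.015,"yaw": 0},{"dx": 0,"dy": 0,"dz": 0,"yaw": 0},{"dx": 0,"dy": 0,"dz": 0,"yaw": 0},{"dx": 0,"dy": 0,"dz": 0,"yaw": 0}])

```text
t: 17.25
eef_pos: [621.4, -88.4, 262.4]
tcp_rot: [-3.141, 0.001, 0.162]
ft_force: [-0.1, -0.5, -0.5]
opening: 0.004
grip_force: 0.0
```

```bash
python3 look.py scene pics/x7.png; python3 -c "
import cv2;i=cv2.imread('pics/x7.png');cv2.imwrite('pics/x7c.png',cv2.resize(i[180:320,230:370],None,fx=4,fy=4,interpolation=2))"
```

```text
17.25 [621.42875105 -88.41079577 262.35535184] 0.16237021055927636 [-0.14307058 -0.48269136 -0.45864692]
scene weight 81 th [1.314 1.374 1.41 ] z [178.4 182.1 184.7]
scene thin 32 th [1.341 1.368 1.383] z [170.1 175.4 182.4]
scene gatetop 85 th [1.349 1.396 1.453] z [143.7 148.9 152. ]
scene post 287 th [1.289 1.388 1.413] z [162.2 181.  220.4]
side weight 33 th [1.295 1.332 1.387] z [178.4 183.2 186. ]
side thin 27 th [1.301 1.333 1.376] z [171.8 176.6 182.2]
side gatetop 110 th [1.277 1.333 1.404] z [143.6 148.6 152.3]
side post 148 th [1.269 1.366 1.407] z [163.5 180.6 220.1]
wrist weight 1013 th [1.305 1.349 1.397] z [178.5 182.1 184.2]
wrist thin 497 th [1.305 1.349 1.395] z [172.4 176.7 183.2]
wrist gatetop 571 th [1.296 1.321 1.408] z [145.  149.3 151. ]
wrist post 461 th [1.279 1.349 1.403] z [162.1 175.1 181.1]
```

View pics/x7c.png

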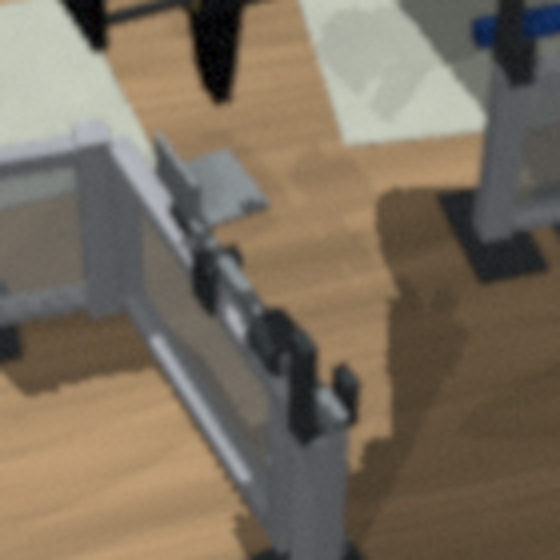

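The bar lies in the fork between the tall stop at (300, 390) and the lip at (345, 395). The lever is level and the tool is clear.

```bash
python3 -c "
from cell import job_done; print(job_done())"
```

```text
the job is handed in; nothing more can be done
None
```

The gate is open and the bar has dropped into the hold-back fork. The readings showed about 12 N on the lever and 8 N sideways at most, nothing else was touched, and I handed the job in with the tool clear at about 17 s.

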